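Press-check both spring corners of a tilt mount

ROBOT

A 6-joint arm with a two-finger parallel gripper is mounted at the origin on the work surface. World frame = base frame: x ahead of the robot, y to its left, z up, the work surface at z = 0. Lengths are in m, angles in rad, forces in N, time in s.
With the tool pointing down it reaches from about 0.375 to 0.9 m from the base axis. Payload 3.1 kg.
Tool frame: the origin (TCP) lies between the finger pads; the fingertips stand 22 mm ahead of it and the grasp point (between the pads) lies 3 mm ahead of it; z points along the fingers, y is the direction in which the jaws open and shut (so a half turn about z gives the same grasp; the last joint's range is limited). The gripper opens to 87 mm and grips with 3 to 60 N. Pads are 19 mm wide; open, the fingers measure 117 mm over their backs; the gripper's body (75 mm by 190 mm) begins 51 mm behind the grasp point.
Start: joints at [-1.341, 0.527, 1.433, -0, 1.181, -0.178], TCP at [0.248, -0.574, 0.245] pointing down, gripper open.
Joint ranges: [-3.08, 3.08], [-0.75, 2.2], [0.22, 2.44], [-1.43, 4.57], [0, 2.65], [-2.85, 2.85]. Speed limits (rad/s): [2.79, 2.79, 3.14, 3.14, 3.14, 3.14].

INTERFACE

Orientations are given as a unit quaternion [x, y, z, w].
In Python, from rig import get_obs, camera, get_calibration, hand_in, search_frame gives the robot as it stands.
- The arm moves only by the shell command python3 -m jog 'ROWS' [FORCE]. ROWS is JSON, a list of rows, each an object with "grip": the closure in counts, from 0 (fully open) to 255 (shut); "travel": the shift along the world's x, y, z in cm, a list of three; "twist": the turn about the world's z in degrees. A call has 1 to 8 rows; each row shifts and turns the commanded pose from where the row before left it; what a row does not reach is not made up. A row lasts 1/10 s, in which the tool goes at most 50 mm and 8.59 degrees, less where a joint would pass 70% of its speed; a pose out of reach is approached as far as the arm can. A call is refused whole if a number of a shift passes 5 or a number of a turn 8.59, either way. A call with a gripper value outside its range is refused whole. The fingers move at their own pace and stop on an object; FORCE is the grip in N (left out, the last holds). Time passes only in rows, so rows that do not move let the fingers close. It gives the time, the measured TCP pose, the force and the opening at its end, in the units of the state.
- get_obs(): the state, without advancing time (a new reading comes with each control period).
- camera(name): name is "scene" or "top"; returns the picture (480x640x3 uint8, red, green, blue); there is no depth.
- get_calibration(name): a dict with "fx", "fy", "cx", "cy" (pixels), "k1" (the pictures are not rectified: a ray, as slopes to the right and down, at radius r is drawn at 1 + k1 r^2 times it, then the intrinsics apply), "R" (3x3) and "t" (3): a world point X has camera coordinates R X + t. Camera axes: x right, y down, z forward; pixel columns grow to the right and rows downward; lengths in m; the calibration is good to about 2 mm. A picture is of the moment at which its call begins. get_calibration takes no time and is no camera call.
- hand_in(): hands the job in, once; it reports no verdict.
Trained networks look in the newest picture that a camera, given by its name, has taken for a name from the list of things; names that differ only in an ending like _2 or _b are one class to them, and where a whole thing is asked for, a point or a joint stands for the part that bears it (a point fixed in the world has none). Each returns a list of dicts, best first, with "p" (0 to 1); they miss things now and then, are a little off and sometimes report something else, mostly with a low value. They report only what shows in the picture. A call takes as long as a camera call.
- search_frame(target, camera): "at" ([x, y, z] in m, in world coordinates, good to about 4 mm: the middle of the surface that is visible of it).
The state is a dict: "time": time; "q": joint angles; "joint_velocities": joint speeds; "joint_torque": joint torques, N m; "position": TCP position; "tool_rot": TCP orientation; "ft_force": force on the tool from outside, world axes, zero at the start; "moment": the same for the moment, N m; "grip_width": finger opening in m.
Only numpy, scipy, OpenCV 4.12 (cv2) and the standard library are available. Lean on these libraries where they do the work, as an engineer would, in place of code of your own. Each camera call takes 0.05 s, during which the arm holds its last target. There are 200 camera calls.

TASK

Check the two spring corners of the tilt mount that carries the green sensor board, with the fingertips and without gripping anything: press down the round-padded corner on its pad until its pointer stands at the brass index on its scale, not past it, keep it there for about a second, and let it spring fully back; then do the same with the square-padded corner. Press one corner at a time, and leave everything else on the bench where it is.

Things in the scene. Friction and masses are not known exactly. Their poses are not given: they have to be found in the camera images.
- mount: Tilt mount, fixed to the bench: dark L-shaped base 12 mm thick, arms 50 mm wide. Origin on the bench under the pivot in the L's elbow; z up. The round-pad arm runs 190 mm along its -x, the square-pad arm 200 mm along its +y. From the robot the elbow is far, the round pad near right, the square pad near left. Scales and pointers stand at the elbow, up to 170 mm high.
- pivot (a point): Pivot of the floating aluminium L plate, 65 mm above the mount's origin. The plate (arms 34 mm wide, 11 mm thick) tilts on springs about two level axes through it; a green sensor board 58 mm square lies on it inside the elbow. The pointers and white scale strips lie within 80 mm of the pivot on the mount's +x and -y sides; the strips reach 36 mm from it towards the pads.
- pad_round: Round black rubber pad, 34 mm diameter, 22 mm tall, on the plate 155 mm from the pivot along the mount's -x. Origin: centre of its top face (92.5 mm above the bench at rest). Pressing straight down on its middle turns only joint yoke. It sinks about 1.55 mm per 1 mm of its pointer's travel. Force at its middle: about 2 N as it starts to move, 4 to 6 N at the index.
- pad_square: Square black rubber pad, 32 x 32 mm, 22 mm tall, on the plate 155 mm from the pivot along the mount's +y. Origin at the centre of its top face (92.5 mm above the bench at rest). Pressing straight down on its middle turns only joint plate; travel and force as for the round pad.
- tip_round (a point): Tip of the round corner's pointer: a dark needle (4.5 mm wide, level, at the head of an upright rod) above the white scale strip on the mount's -y side, 165 mm above the bench, 100 mm above the pivot axis. It moves along the mount's -x as the round pad goes down and returns to 0 along x of the mount when let go.
- tip_square (a point): Tip of the square corner's pointer, alike, above the scale strip on the mount's +x side. It moves along the mount's +y as the square pad goes down and returns to 0 along y of the mount when let go.
- index_round: Brass index clipped on the round corner's scale, 14 mm wide, 16 mm tall, does not move in a run, its narrow nose pointing at the needle. Origin at the nose, on the strip's top face (155 mm above the bench); axes as the mount's. It stands 11 to 18 mm from the needle's rest along the mount's -x. The needle is at it when tip_round and index_round have equal x in the mount's frame.
- index_square: Brass index on the square corner's scale, alike, 11 to 18 mm from the needle's rest along the mount's +y; the needle is at the index when tip_square and index_square have the same y in the mount's frame. Axes as the mount's.
- yoke (a joint): Tilt (rad) that the round corner gives: 0 at rest, grows as the round pad goes down, stop at 0.30. A spring returns it to 0.
- plate (a joint): Tilt (rad) that the square corner gives: 0 at rest, grows as the square pad goes down, stop at 0.30. A spring returns it to 0.
- flux_jar: Small closed jar with a white cap, 34 mm diameter, 36 mm tall, loose, standing in the open side of the L between the two pads; origin under its centre.
- heat_sink: Finned aluminium heat sink 36 x 36 x 22 mm, loose, beside the round-pad arm; origin under its centre.
- solder_spool: Yellow-flanged spool of solder, 44 mm diameter, 40 mm tall, loose, left or right of the mount; origin under its centre.
- wire_spool: Yellow-flanged spool with black winding, 44 mm diameter, 40 mm tall, loose, on the other side of the mount from the solder spool; origin under its centre.
- screwdriver: Screwdriver lying loose to the right.
- brush: Small brush lying loose to the left.
- transformer: Small transformer 40 x 50 x 32 mm, loose, to the left; origin under its centre.

How it is judged:
By the outcome, as a careful person would: the job done as asked, in the order asked, and still so for the second after the job is handed in, with the robot touching nothing.
It also fails if it takes over 48 s, if anything falls off the work surface, if the arm or the gripper's body presses on something with over 40 N, if the wrist force passes 120 N, or if a joint passes its speed limit or range.

## Working session

There is one attempt and no reset: what is moved stays moved. The work goes in short steps, Python scripts to look and compute and a shell command to move; the robot and the scene stay as the last step left them, time stands still between calls to the robot, and variables do not carry over. Pictures are saved under pics/ and viewed, about 8 in all and at most 12, crops included, and the job is handed in when it is done.

```bash
mkdir -p pics; ls; python3 - <<'E'
from rig import *
import cv2
print(get_obs())
for c in("scene","top"):
    cv2.imwrite(f"pics/{c}0.png",camera(c)[:,:,::-1]); print(c,get_calibration(c))
    for n in("pad_round","pad_square","tip_round","tip_square","index_round","index_square","pivot","flux_jar","heat_sink"):
        print(n,[( [round(v,4) for v in d["at"]],round(d["p"],2)) for d in search_frame(n,c)[:2]])
E
```

```text
pics
{'time': 0.0, 'q': array([-1.34152141e+00,  5.28489676e-01,  1.43389552e+00,  2.07874847e-05,
        1.18136974e+00, -1.78503620e-01]), 'joint_velocities': array([-0.00055095,  0.00083584, -0.00057085, -0.00126623,  0.00110664,
        0.00036326]), 'joint_torque': array([-1.00229779e-04, -4.40043569e+01, -1.76590651e+01,  6.35273801e-02,
        5.82993426e-02, -1.70475619e-04]), 'position': array([ 0.24773092, -0.57307107,  0.24355928]), 'tool_rot': array([ 9.79286717e-01,  2.02475569e-01, -1.78343630e-05, -1.08103687e-03]), 'ft_force': array([ 0.31408295,  0.66958805, -0.49271705]), 'moment': array([-0.01046278, -0.03508205,  0.02349671]), 'grip_width': 0.08705847252100103}
scene {'fx': 601.2675168882108, 'fy': 601.2675168882108, 'cx': 325.3399586200911, 'cy': 248.7143283018069, 'k1': 0.024593226359674588, 'R': array([[ 0.82566856,  0.56393167, -0.01589022],
       [ 0.41761935, -0.62990037, -0.6548432 ],
       [-0.37929607,  0.53404737, -0.7555977 ]]), 't': array([-0.46651967, -0.15661676,  1.74509658])}
pad_round [([0.6899, -0.1041, 0.0942], 0.61), ([0.5526, 0.3978, 0.037
[... 545 characters left out ...]
9,  0.02379405, -0.17258503],
       [ 0.17288437,  0.01114082, -0.98487912]]), 't': array([0.03431183, 0.56690601, 1.29829602])}
pad_round [([0.6828, -0.0904, 0.0933], 0.54), ([0.6574, 0.0405, 0.069], 0.5)]
pad_square [([0.6495, 0.0369, 0.0706], 0.73), ([0.5148, 0.0453, 0.0941], 0.5)]
tip_round [([0.6532, 0.0418, 0.073], 0.83), ([0.6531, 0.0327, 0.0712], 0.51)]
tip_square [([0.6505, 0.033, 0.0714], 0.87)]
index_round [([0.7287, 0.055, 0.1645], 0.52)]
index_square [([0.6338, 0.121, 0.1696], 0.53)]
pivot [([0.6568, 0.0436, 0.0738], 0.58), ([0.6496, 0.4168, 0.0195], 0.39)]
flux_jar [([0.5571, -0.073, 0.0371], 0.5)]
heat_sink [([0.7655, -0.0306, 0.0043], 0.65), ([0.6527, 0.0388, 0.0704], 0.56)]
```

View pics/top0.png

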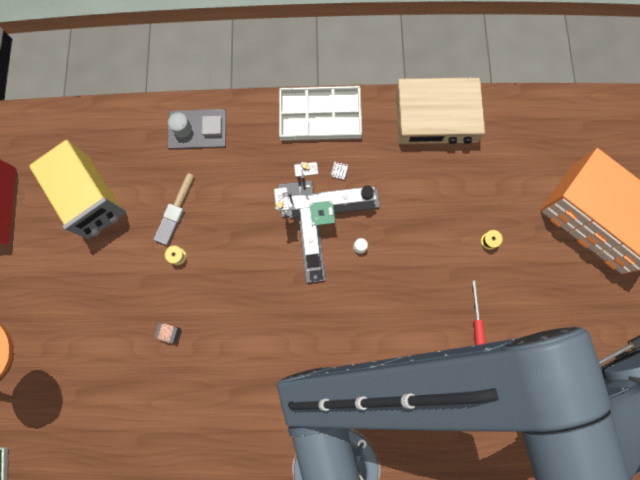

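View pics/scene0.png

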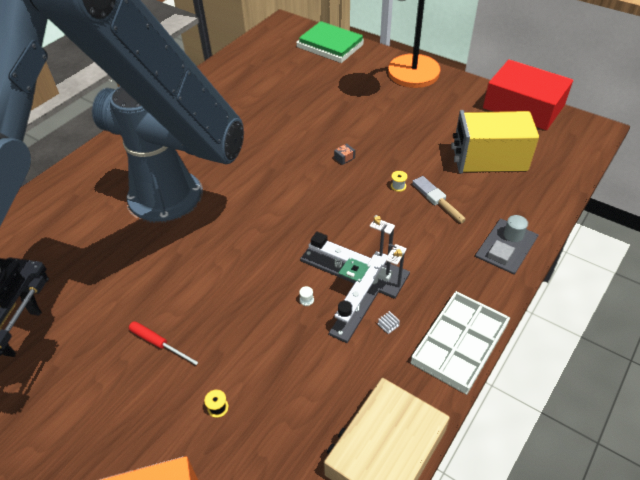

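```bash
python3 - <<'E'
import cv2,numpy as np
a=cv2.imread("pics/top0.png")[150:290,260:400]; b=cv2.imread("pics/scene0.png")[205:345,295:435]
f=lambda i,k:cv2.resize(i,None,fx=k,fy=k,interpolation=cv2.INTER_CUBIC)
cv2.imwrite("pics/c1.png",f(a,4.2)); cv2.imwrite("pics/c2.png",f(b,4.2))
# needles/scales: top [155:215,270:330], scene[210:290,360:410]
a=cv2.imread("pics/top0.png")[155:215,270:325];b=cv2.imread("pics/scene0.png")[210:270,360:415]
cv2.imwrite("pics/c3.png",np.hstack([f(a,7),f(b,7)]))
E
```

```text
(no output)
```

View pics/c1.png

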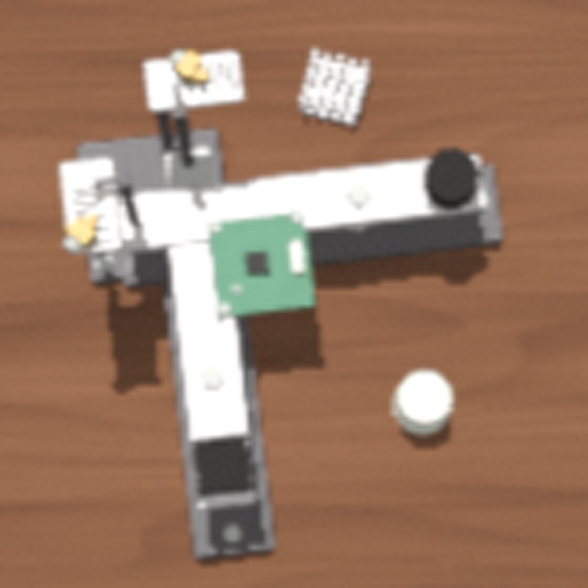

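View pics/c3.png

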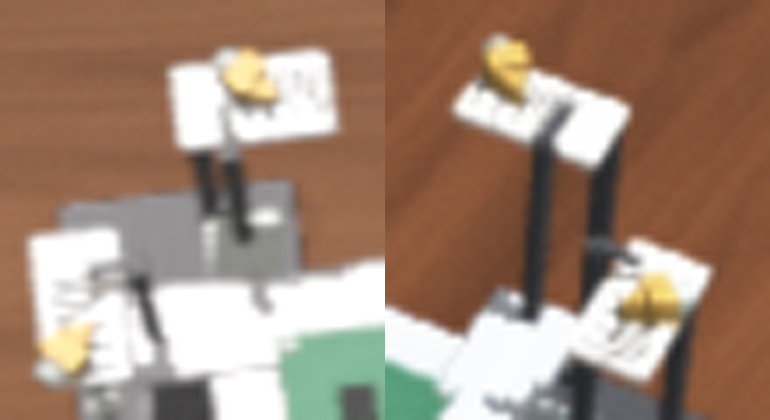

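```bash
cat >h.py <<'E'
import numpy as np,cv2
from rig import get_calibration
def ray(c,u,v):
    k=get_calibration(c);K=np.array([[k["fx"],0,k["cx"]],[0,k["fy"],k["cy"]],[0,0,1]])
    p=cv2.undistortPoints(np.array([[[u,v]]],float),K,np.array([k["k1"],0,0,0.]))[0,0]
    R=np.array(k["R"]);return -R.T@np.array(k["t"]),R.T@np.r_[p,1]
def at(c,u,v,z):
    C,d=ray(c,u,v);return C+d*(z-C[2])/d[2]
def px(c,X):
    k=get_calibration(c);K=np.array([[k["fx"],0,k["cx"]],[0,k["fy"],k["cy"]],[0,0,1]])
    return cv2.projectPoints(np.array([X],float),cv2.Rodrigues(np.array(k["R"]))[0],np.array(k["t"]),K,np.array([k["k1"],0,0,0.]))[0][0,0]
def tile(im,u0,v0,k=13,w=30,h=22):
    t=cv2.resize(im[v0:v0+h,u0:u0+w],None,fx=k,fy=k,interpolation=cv2.INTER_CUBIC)
    for i in range(0,w,5): cv2.putText(t,str(u0+i),(int((i+.5)*k)-8,8),0,.3,(0,0,255));cv2.line(t,(int((i+.5)*k),10),(int((i+.5)*k),16),(0,0,255))
    for i in range(0,h,5): cv2.putText(t,str(v0+i),(0,int((i+.5)*k)+4),0,.3,(255,0,255));cv2.line(t,(22,int((i+.5)*k)),(28,int((i+.5)*k)),(255,0,255))
    return t
E
python3 - <<'E'
from h import *
for n,c,u,v in(("r","top",367.2,191.8),("s","top",311.8,259.9)): print(n,at(c,u,v,.0925),px("scene",at(c,u,v,.0925)))
r,s=at("top",367.2,191.8,.0925),at("top",311.8,259.9,.0925)
print(np.linalg.norm(r-s), .155*2**.5)
a=cv2.imread("pics/top0.png");b=cv2.imread("pics/scene0.png")
cv2.imwrite("pics/d1.png",np.vstack([np.hstack([tile(a,292,158),tile(a,270,186)]),np.hstack([tile(b,383,240),tile(b,364,212)])]))
E
```

```text
r [ 0.68232114 -0.0942706   0.0925    ] [343.92715381 304.68881045]
s [0.51473124 0.04663229 0.0925    ] [318.66954709 236.08776811]
0.21895205225992542 0.21920310216782973
```

View pics/d1.png

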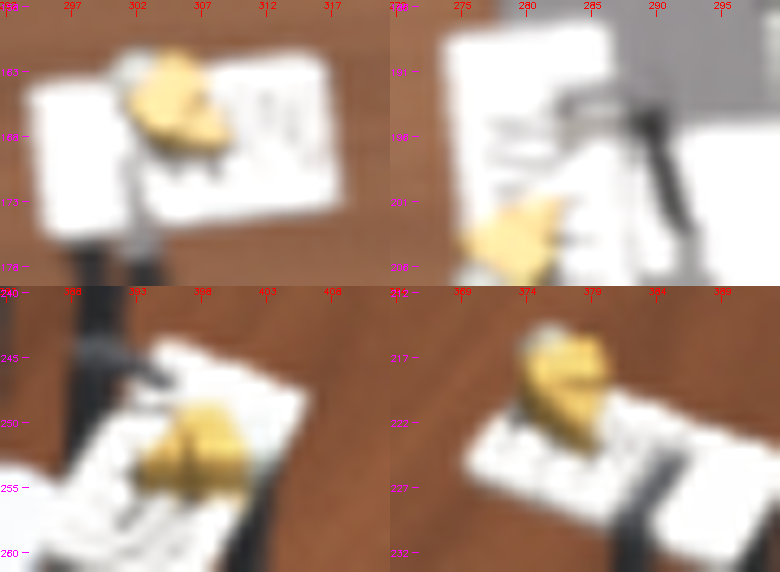

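View pics/c2.png

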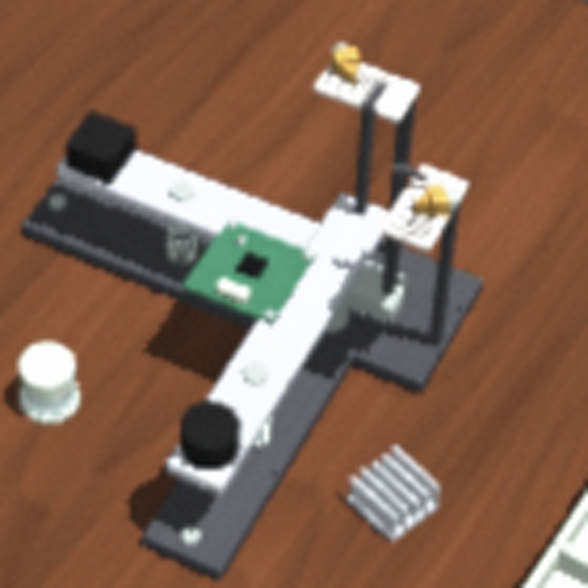

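```bash
cat >>h.py <<'E'
S=np.array([0.51473124,0.04663229]);Rr=np.array([0.68232114,-0.0942706])
d=(S-Rr)/.155  # = x+y (mount axes)
th=np.arctan2(d[1],d[0])-np.pi/4
ex=np.array([np.cos(th),np.sin(th)]);ey=np.array([-ex[1],ex[0]])
O=(Rr+.155*ex+S-.155*ey)/2
def m(X): return np.r_[(X[:2]-O)@ex,(X[:2]-O)@ey]*1000
def w(x,y,z): return np.r_[O+ex*x/1000+ey*y/1000,z/1000]
E
python3 - <<'E'
from h import *
print(np.degrees(th),O,ex,ey)
print("square scene centre?",px("scene",w(0,155,92.5)),"round",px("scene",w(-155,0,92.5)))
for n,c,u,v,z in(("rneedle tip","top",301.2,168,165),("rneedle base","top",302.3,176,165),("rnose","top",308.8,169.8,155),("rnose","scene",393,254,155),("rneedle tip","scene",395.8,247,165),("rneedle base","scene",388.5,244,165),
 ("snose","top",282.3,201,155),("sneedletip","top",282.5,194,165),("snose","scene",379,225,155),("sneedle tip","scene",385.8,224.8,165),("sneedle base","scene",381.5,230,165),
 ("rscrew","top",301.5,163,170),("rstripR","top",317.5,171,155),("rstripUR","top",316.5,162.3,155),("sscrew","top",276,207,170),("sscrew","scene",375.5,216,170)):
    print(n,c,m(at(c,u,v,z/1000)).round(1))
for n,X in(("r0",w(0,-60,165)),("r0",w(0,-75,165)),("rs",w(-36,-60,155)),("s0",w(60,0,165)),("s36",w(60,36,155))): print(n,px("top",X).round(1),px("scene",X).round(1))
E
```

```text
94.9442186619445 [0.66905842 0.06007188] [-0.08618584  0.99627908] [-0.99627908 -0.08618584]
square scene centre? [318.65640516 236.05207522] round [343.94311294 304.7321621 ]
rneedle tip top [  0.6 -56.2]
rneedle base top [  0.  -36.2]
rnose top [-16.8 -52.9]
rnose scene [-14.9 -52. ]
rneedle tip scene [ -0.7 -51.6]
rneedle base scene [ -0.4 -33. ]
snose top [53.4 16.5]
sneedletip top [50.7  2.3]
snose scene [51.8 16.3]
sneedle tip scene [51.4 -1.3]
sneedle base scene [31.4  0.3]
rscrew top [ -1.4 -66.8]
rstripR top [-37.1 -47.6]
rstripUR top [-37.  -69.5]
sscrew top [68.4 33.1]
sscrew scene [61.4 31.1]
r0 [301.3 166.4] [399.3 248.1]
r0 [300.7 160.4] [405.2 250.5]
rs [316.5 166.1] [392.2 261.5]
s0 [278.5 193.5] [386.9 222.3]
s36 [280.3 209.3] [373.1 220. ]
```

```bash
python3 - <<'E'
from h import *
from scipy.optimize import least_squares as ls
def tri(*ob):
    r=ls(lambda X:np.concatenate([px(c,X)-[u,v] for c,u,v in ob]),[.67,.06,.15]);return m(r.x).round(1),(r.x[2]*1000).round(1),r.fun.round(2)
print("rnose",tri(("top",308.8,169.8),("scene",393,254)))
print("snose",tri(("top",282.3,201),("scene",379,225)))
print("rtip",tri(("top",301.2,168),("scene",395.8,247)))
print("stip",tri(("top",282.5,194),("scene",385.8,224.8)))
for x in(-13,-15,-17):
  for z in (155,171): print("r",x,z,px("top",w(x,-53,z)).round(1),px("scene",w(x,-53,z)).round(1))
for y in(14,16,18):
  for z in (155,171): print("s",y,z,px("top",w(52,y,z)).round(1),px("scene",w(52,y,z)).round(1))
E
```

```text
rnose (array([-16.6, -52.5]), np.float64(157.0), array([-0.07, -0.07, -0.09,  0.03]))
snose (array([53.3, 16.5]), np.float64(153.7), array([ 0.12,  0.12,  0.17, -0.05]))
rtip (array([ -0.7, -53.7]), np.float64(167.0), array([ 0.63,  0.68,  0.86, -0.26]))
stip (array([51.8,  0.5]), np.float64(163.1), array([-0.45, -0.48, -0.64,  0.19]))
r -13 155 [307.2 169.9] [393.7 253.6]
r -13 171 [306.9 167.9] [394.2 249.1]
r -15 155 [308.1 169.8] [393.4 254.2]
r -15 171 [307.8 167.8] [393.9 249.6]
r -17 155 [308.9 169.8] [393.  254.8]
r -17 171 [308.6 167.7] [393.5 250.2]
s 14 155 [282.8 199.9] [379.9 225.3]
s 14 171 [282.2 198.2] [380.2 220.7]
s 16 155 [282.9 200.7] [379.1 225. ]
s 16 171 [282.3 199. ] [379.5 220.4]
s 18 155 [283.  201.6] [378.4 224.7]
s 18 171 [282.4 199.9] [378.7 220.1]
```

```bash
R='x'; python3 -m jog '[{"grip":255,"travel":[2.7,3,0],"twist":4.5},{"grip":255,"travel":[2.7,3,0],"twist":4.5},{"grip":255,"travel":[2.7,3,0],"twist":4.5},{"grip":255,"travel":[2.7,3,0],"twist":4.5},{"grip":255,"travel":[2.7,3,0],"twist":4.5},{"grip":255,"travel":[2.7,3,0],"twist":4.5},{"grip":255,"travel":[2.7,3,0],"twist":4.5},{"grip":255,"travel":[2.7,3,0],"twist":4.5}]' 20
python3 -m jog '[{"grip":255,"travel":[2.7,3,0],"twist":4.5},{"grip":255,"travel":[2.7,3,0],"twist":4.5},{"grip":255,"travel":[2.7,3,0],"twist":4.5},{"grip":255,"travel":[2.7,3,0],"twist":4.5},{"grip":255,"travel":[2.7,3,-1],"twist":4.5},{"grip":255,"travel":[2.7,3,-1.5],"twist":4.5},{"grip":255,"travel":[2.7,3,-2],"twist":4.5},{"grip":255,"travel":[2.5,2.9,-1],"twist":4}]'; python3 -m jog '[{"grip":255,"travel":[0,0,0],"twist":0},{"grip":255,"travel":[0,0,0],"twist":0},{"grip":255,"travel":[0,0,0],"twist":0}]'
```

```text
time: 1.8
position: [0.4649, -0.3325, 0.2447]
tool_rot: [0.868, 0.497, 0.0, 0.0]
ft_force: [-0.3, 0.0, -0.5]
grip_width: 0.0311
time: 2.6
position: [0.6782, -0.093, 0.1878]
tool_rot: [0.675, 0.738, -0.001, -0.001]
ft_force: [0.7, -1.0, -0.3]
grip_width: 0.0003
time: 2.9
position: [0.6775, -0.0956, 0.1899]
tool_rot: [0.677, 0.736, -0.0, 0.0]
ft_force: [1.2, -1.0, -0.4]
grip_width: 0.0005
```

```bash
python3 -m jog '[{"grip":255,"travel":[0.5,0.1,-2],"twist":0},{"grip":255,"travel":[0,0,-2.5],"twist":0},{"grip":255,"travel":[0,0,-1.5],"twist":0},{"grip":255,"travel":[0,0,-0.8],"twist":0},{"grip":255,"travel":[0,0,0],"twist":0},{"grip":255,"travel":[0,0,0],"twist":0}]'
python3 - <<'E'
from h import *
from rig import *
for c in("top","scene"): cv2.imwrite(f"pics/{c}1.png",camera(c)[:,:,::-1])
a=cv2.imread("pics/top1.png");b=cv2.imread("pics/scene1.png")
f=lambda i,k:cv2.resize(i,None,fx=k,fy=k,interpolation=cv2.INTER_CUBIC)
cv2.imwrite("pics/e1.png",np.hstack([f(a[140:290,260:400],2.8),f(b[200:350,295:435],2.8)]))
E
```

```text
time: 3.5
position: [0.6833, -0.0943, 0.1223]
tool_rot: [0.677, 0.736, 0.0, 0.001]
ft_force: [0.4, 0.1, -0.7]
grip_width: 0.0003
```

View pics/e1.png

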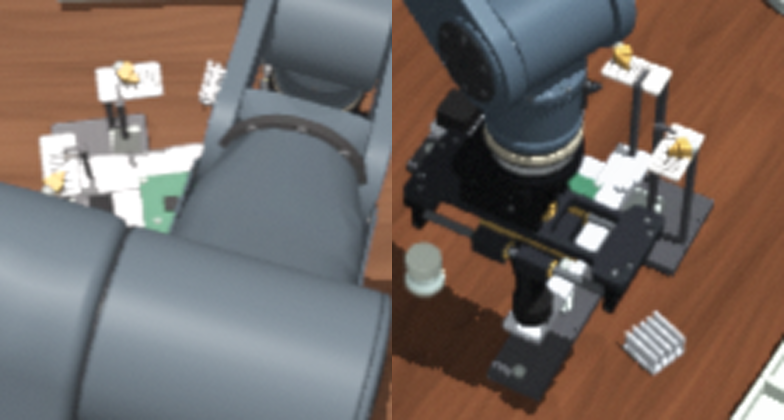

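```bash
cat >>h.py <<'E'
def track(im,c,which,out,ts=np.arange(-8,26,.25)):
    "darkness profile along the travel at needle height, averaged across 'out' distances"
    g=cv2.cvtColor(im,cv2.COLOR_BGR2GRAY).astype(np.float32);P=[]
    for t in ts:
        P.append([px(c,w(-t,-o,165) if which=="r" else w(o,t,165)) for o in out])
    P=np.array(P,np.float32);return cv2.remap(g,P[...,0],P[...,1],cv2.INTER_CUBIC).mean(1)
def snap(n):
    from rig import camera,get_obs
    o=get_obs();print(np.round(o["position"],4),o["ft_force"].round(1))
    for c in("top","scene"): cv2.imwrite(f"pics/{c}{n}.png",camera(c)[:,:,::-1])
def show(n,which,out=(40,42,44,46,48)):
    for c in("top","scene"):
        a,b=[track(cv2.imread(f"pics/{c}{k}.png"),c,which,out) for k in(0,n)]
        print(c,"rest",a[::8].astype(int));print(c,"now ",b[::8].astype(int));print(" diff",(b-a)[::8].astype(int))
E
python3 -m jog '[{"grip":255,"travel":[0,0,-0.8],"twist":0},{"grip":255,"travel":[0,0,-0.5],"twist":0},{"grip":255,"travel":[0,0,-0.5],"twist":0},{"grip":255,"travel":[0,0,-0.5],"twist":0},{"grip":255,"travel":[0,0,0],"twist":0},{"grip":255,"travel":[0,0,0],"twist":0}]'
python3 -c "
from h import *
snap(2);show(2,'r')"
```

```text
time: 4.2
position: [0.6837, -0.0945, 0.099]
tool_rot: [0.676, 0.736, 0.0, 0.001]
ft_force: [1.5, -5.2, 4.5]
grip_width: 0.0008
[ 0.6837 -0.0945  0.099 ] [ 1.5 -5.2  4.5]
top rest [253 254 247 215 179 209 241 246 241 246 245 230 236 249 252 250 250]
top now  [253 253 253 253 252 253 254 246 203 156 160 192 231 253 252 251 251]
 diff [  0  -1   5  38  73  43  13   0 -37 -90 -84 -38  -4   3   0   1   1]
scene rest [134 150 148 127  99  94 113 114  98  95 113 130 133 136 139 140 146]
scene now  [135 152 157 157 155 154 153 144 128 106  88  80  79  79  85 105 130]
 diff [  0   2   8  30  56  59  39  30  29  11 -25 -50 -54 -57 -53 -35 -15]
```

```bash
python3 -m jog '[{"grip":255,"travel":[0,0,-0.25],"twist":0},{"grip":255,"travel":[0,0,-0.25],"twist":0},{"grip":255,"travel":[0,0,0],"twist":0},{"grip":255,"travel":[0,0,0],"twist":0}]'
python3 -c "
from h import *
snap(3);show(3,'r')
k=13
a,b=[cv2.imread(f'pics/{c}3.png') for c in('top','scene')]
cv2.imwrite('pics/f3.png',np.hstack([tile(a,292,156,13,30,26),tile(b,380,238,13,30,26)]))"
```

```text
time: 4.7
position: [0.6836, -0.0944, 0.0942]
tool_rot: [0.676, 0.737, 0.0, 0.001]
ft_force: [0.8, -4.9, 5.8]
grip_width: 0.0004
[ 0.6836 -0.0944  0.0942] [ 0.8 -4.9  5.8]
top rest [253 254 247 215 179 209 241 246 241 246 245 230 236 249 252 250 250]
top now  [253 253 253 253 252 253 253 249 238 223 192 162 210 250 253 251 252]
 diff [  0  -1   5  38  73  43  11   2  -2 -23 -52 -68 -25   0   0   1   1]
scene rest [134 150 148 127  99  94 113 114  98  95 113 130 133 136 139 140 146]
scene now  [135 152 156 157 156 154 153 146 141 136 124 106  96  95  88  80  91]
 diff [  0   1   8  30  57  59  39  32  42  40  11 -24 -37 -41 -50 -60 -55]
```

View pics/f3.png

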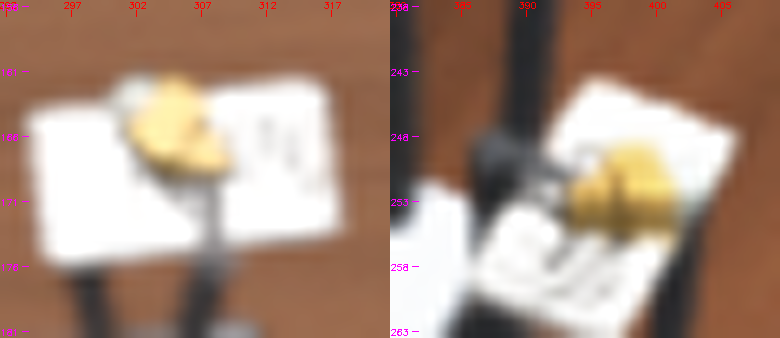

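```bash
python3 -c "
from h import *
for c,u,v in(('top',300,160),('scene',389,246),('top',273,197),('scene',371,213)):
    i=cv2.imread(f'pics/{c}0.png').astype(int);s=(i[...,2]-i[...,0])[v:v+14,u:u+14]
    print(c,u,v);print(np.c_[np.arange(v,v+14),s])
from scipy.optimize import minimize_scalar as ms
for n in(0,2,3):
  ts=np.arange(-8,26,.25);I=track(cv2.imread(f'pics/top{n}.png'),'top','r',(38,40,42,44)) ;d=np.clip(250-I,0,None)
  k=np.argmax(d*((ts<18)));s=slice(max(k-12,0),k+13);print(n,'needle t',(ts[s]*d[s]).sum()/d[s].sum(),ts[k])
"
```

```text
top 300 160
[[160  73  73  73  71  72  70  70  71  71  73  71  72  71  72]
 [161  69  59  45  49  70  78  74  72  70  70  70  66  64  58]
 [162  54  24  11  21  76  93  89  66  45  33  28  27  25  21]
 [163  23  10  10  37  79  88  96  59  18   6   0   0   0   0]
 [164   9  11  32  69  81  84  86  70  17   1   2   0   0   0]
 [165   3  28  77  84  85  88  99  71  16   4   2   2   3   2]
 [166   3  21  84  87  86  90  98  90  57  21   3   3   2   2]
 [167   0   4  39  92  93  95  96  90  77  37   5   2   2   3]
 [168   0   2   9  46  75  82  92  95  93  66   7   2   2   2]
 [169   0   2   5  11  29  44  51  56  55  22   4   2   0   0]
 [170   1   2   3   4   7  10  10  12  10   3   0   3   2   0]
 [171   2   2   3   2   3   4   3   3   5   2   0   2   2   0]
 [172   0   2   2   2   0   3   2   0   2   2   0   0   0   0]
 [173   0   2   4   3   0   0   0   0   0   0   0   0   0   0]]
scene 389 246
[[246   0  -5  -5   2   1   2   2   3   2   2   2   4  16  47]
 [247  -2  -3   9  28  14   3  -3   3   1   1   1   1   1   4]
 [248  -3  -4  10  27   9   3   5   5   7  15  15   9   1   1]
 [
[... 2411 characters left out ...]
  2  -2]
 [226   8   3   2   1   2   1   1   4   3   1   2   5   1  -4]]Traceback (most recent call last):
  File "<string>", line 8, in <module>
    ts=np.arange(-8,26,.25);I=track(cv2.imread(f'pics/top{n}.png'),'top','r',(38,40,42,44)) ;d=np.clip(250-I,0,None)
                              ~~~~~^^^^^^^^^^^^^^^^^^^^^^^^^^^^^^^^^^^^^^^^^^^^^^^^^^^^^^^^
  File "h.py", line 28, in track
    P.append([px(c,w(-t,-o,165) if which=="r" else w(o,t,165)) for o in out])
              ~~^^^^^^^^^^^^^^^^^^^^^^^^^^^^^^^^^^^^^^^^^^^^^^
  File "h.py", line 10, in px
    k=get_calibration(c);K=np.array([[k["fx"],0,k["cx"]],[0,k["fy"],k["cy"]],[0,0,1]])
ValueError: time passes only in moves, steps and waits
```

```bash
python3 - <<'E'
import json
from rig import get_calibration
json.dump({c:{k:(v.tolist() if hasattr(v,'tolist') else v) for k,v in get_calibration(c).items()} for c in("top","scene")},open("cal.json","w"))
E
sed -i 's/^from rig import get_calibration/import json;CAL=json.load(open("cal.json"))\ndef get_calibration(c): return CAL[c]/' h.py
cat >fit.py <<'E'
from h import *
from scipy.optimize import least_squares
IM={c:cv2.imread(f"pics/{c}0.png").astype(float) for c in("top","scene")}
K=16
def W(which,t,o,z): return w(-t,-o,z) if which=="r" else w(o,t,z)
def poly(c,P): return np.array([px(c,p) for p in P])
def ren(c,P,u,v,n=16):
    h=cv2.convexHull(((poly(c,P)-[u,v]+.5)*K).astype(np.float32))
    i=np.zeros((n*K,n*K),np.float32);cv2.fillPoly(i,[np.round(h*16).astype(np.int32)],1,shift=4)
    return cv2.resize(cv2.GaussianBlur(i,(0,0),.5*K),(n,n),interpolation=cv2.INTER_AREA)
WIN=[("r","top",299,158),("r","scene",388,243),("s","top",271,195),("s","scene",370,211)]
MASK=[];OBS=[]
for wh,c,u,v in WIN:
    q=[W(wh,t,o,155) for t,o in((-8,47),(-8,68),(35,68),(35,47))];MASK.append(ren(c,q,u,v)>.97)
    i=IM[c][v:v+16,u:u+16];OBS.append(np.clip((i[...,2]-i[...,0])/(88 if c=="top" else 105),0,1))
def pts(wh,t,o,phi,L,hn):
    # local: outward a, along rotation dir b (same part turned, so mirrored in travel for r)
    s=1 if wh=="s" else -1
    ax=np.array([np.cos(phi),np.sin(phi)]);n=np.array([-ax[1],ax[0]])
    out=[]
    for p,z0 in((0*ax,155+hn),(ax*L+n*7,171),(ax*L-n*7,171)):
        for z in(155,z0): out.append(W(wh,t+s*p[1],o+p[0],z))
    return out
def res(p):
    tr,orr,ts,os,phi,phis,L,hn=p;R=[]
    for (wh,c,u,v),M,O in zip(WIN,MASK,OBS):
        P=pts("r",tr,orr,phi,L,hn) if wh=="r" else pts("s",ts,os,phis,L,hn)
        R.append((ren(c,P,u,v)-O)[M])
    return np.concatenate(R)
if __name__=="__main__":
    for p0 in([16.5,53,16.5,53,.78,.78,16,10],[17.5,53,17.5,53,.5,.5,14,16],[15.5,54,15.5,54,.6,.6,14,6]):
        r=least_squares(res,p0,diff_step=.01,x_scale=[1,1,1,1,.1,.1,2,2]);C=np.linalg.pinv(r.jac.T@r.jac)*2*r.cost/len(r.fun)
        print(r.x.round(2),r.cost.round(3),len(r.fun),np.sqrt(np.diag(C)).round(2))
E
python3 fit.py; python3 - <<'E'
from h import *
ts=np.arange(-8,26,.25)
for n in(0,2,3):
  for out in((38,40,42,44),(44,46,48)):
    I=track(cv2.imread(f'pics/top{n}.png'),'top','r',out);d=np.clip(245-I,0,None)
    k=np.argmax(d*(ts<18));s=slice(max(k-12,0),k+13);print(n,out,'needle t',((ts[s]*d[s]).sum()/d[s].sum()).round(2),ts[k])
E
```

```text
[17.65 53.39 17.18 51.87  0.8   0.75 16.46  9.25] 1.714 317 [0.14 0.17 0.16 0.15 0.02 0.02 0.19 0.26]
[17.69 54.3  19.03 51.49  0.87  0.59 15.85 13.72] 2.016 317 [0.11 0.18 0.11 0.16 0.02 0.01 0.22 0.44]
[18.18 54.31 18.93 51.28  0.91  0.57 16.04 10.39] 1.95 317 [0.13 0.14 0.24 0.19 0.01 0.01 0.18 0.  ]
0 (38, 40, 42, 44) needle t 0.34 0.25
0 (44, 46, 48) needle t -0.2 0.0
2 (38, 40, 42, 44) needle t 11.02 11.0
2 (44, 46, 48) needle t 10.7 10.5
3 (38, 40, 42, 44) needle t 13.8 14.0
3 (44, 46, 48) needle t 13.7 14.0
```

```bash
cat >fit2.py <<'E'
from fit import *
import sys
def pts(wh,t,o,phi,L,hn,hw):
    s=1 if wh=="s" else -1;ax=np.array([np.cos(phi),np.sin(phi)]);n=np.array([-ax[1],ax[0]]);out=[]
    for p,z0 in((n*hw,155+hn),(-n*hw,155+hn),(ax*L+n*7,171),(ax*L-n*7,171)):
        for z in(155,z0): out.append(W(wh,t+s*p[1],o+p[0],z))
    return out
def res(p,hw,off=True):
    tr,ts,o,phi,L,hn,du,dv=p;R=[]
    for (wh,c,u,v),M,O in zip(WIN,MASK,OBS):
        d=(du,dv) if c=="scene" else (0,0)
        R.append((ren(c,pts(wh,tr if wh=="r" else ts,o,phi,L,hn,hw),u-d[0],v-d[1])-O)[M])
    return np.concatenate(R+[[.3*du,.3*dv]])
for hw in(0,1,2,3):
    b=min((least_squares(res,p0,args=(hw,),diff_step=.01,x_scale=[1,1,1,.1,2,2,.3,.3]) for p0 in([16.5,16.5,53,.78,16,10,.05,.05],[17.5,17,53,.8,13,8,.05,.05],[15.5,18,53,.7,13,14,.05,.05])),key=lambda r:r.cost)
    print(hw,b.x.round(2),b.cost.round(3))
E
python3 fit2.py
```

```text
0 [1.784e+01 1.730e+01 5.277e+01 8.100e-01 1.630e+01 9.750e+00 2.600e-01
 1.000e-02] 1.806
1 [17.33 17.86 53.82  0.84 15.58  8.55  0.    0.  ] 1.62
2 [16.67 18.42 54.66  0.87 14.77  9.09 -0.   -0.  ] 1.582
3 [15.79 19.08 54.46  0.76 14.68  6.95  0.    0.  ] 1.642
```

```bash
cat >>h.py <<'E'
def needle(n,which,t0,c="top"):
    ts=np.arange(-8,26,.25)
    for out in((38,40,42,44),(42,44,46),(44,46,48)):
        I=track(cv2.imread(f'pics/{c}{n}.png'),c,which,out);d=np.clip(245-I,0,None)
        k=np.argmax(d*(abs(ts-t0)<4));s=slice(max(k-12,0),k+13);print(c,n,out,'needle t',((ts[s]*d[s]).sum()/d[s].sum()).round(2),ts[k])
E
python3 -m jog '[{"grip":255,"travel":[0,0,-0.2],"twist":0},{"grip":255,"travel":[0,0,-0.22],"twist":0},{"grip":255,"travel":[0,0,0],"twist":0}]'
python3 -c "
from h import *
snap(4);needle(4,'r',17)
a,b=[cv2.imread(f'pics/{c}4.png') for c in('top','scene')]
cv2.imwrite('pics/f4.png',np.hstack([tile(a,292,156,13,30,26),tile(b,380,238,13,30,26)]))"
```

```text
time: 5.1
position: [0.6836, -0.0945, 0.09]
tool_rot: [0.676, 0.737, 0.0, 0.001]
ft_force: [0.5, -5.3, 5.9]
grip_width: 0.0003
[ 0.6836 -0.0945  0.09  ] [ 0.5 -5.3  5.9]
top 4 (38, 40, 42, 44) needle t 16.45 16.5
top 4 (42, 44, 46) needle t 16.32 16.5
top 4 (44, 46, 48) needle t 16.0 16.25
```

View pics/f4.png

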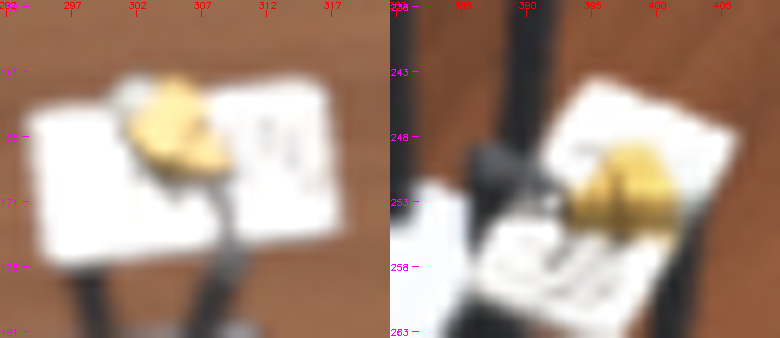

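```bash
python3 -m jog '[{"grip":255,"travel":[0,0,-0.11],"twist":0},{"grip":255,"travel":[0,0,0],"twist":0},{"grip":255,"travel":[0,0,0],"twist":0}]'
python3 -c "
from h import *
snap(5);needle(5,'r',17)"
```

```text
time: 5.5
position: [0.6836, -0.0945, 0.0891]
tool_rot: [0.676, 0.737, 0.0, 0.001]
ft_force: [1.2, -4.8, 5.8]
grip_width: 0.0005
[ 0.6836 -0.0945  0.0891] [ 1.2 -4.8  5.8]
top 5 (38, 40, 42, 44) needle t 16.79 16.75
top 5 (42, 44, 46) needle t 16.66 16.75
top 5 (44, 46, 48) needle t 16.42 16.5
```

```bash
python3 -m jog '[{"grip":255,"travel":[0,0,-0.06],"twist":0},{"grip":255,"travel":[0,0,0],"twist":0},{"grip":255,"travel":[0,0,0],"twist":0},{"grip":255,"travel":[0,0,0],"twist":0},{"grip":255,"travel":[0,0,0],"twist":0},{"grip":255,"travel":[0,0,0],"twist":0},{"grip":255,"travel":[0,0,0],"twist":0}]'
python3 -c "
from h import *
snap(6);needle(6,'r',17)"
python3 -m jog '[{"grip":255,"travel":[0,0,0],"twist":0},{"grip":255,"travel":[0,0,0],"twist":0},{"grip":255,"travel":[0,0,0],"twist":0},{"grip":255,"travel":[0,0,0],"twist":0},{"grip":255,"travel":[0,0,0],"twist":0}]'
python3 -m jog '[{"grip":255,"travel":[0,0,0.5],"twist":0},{"grip":255,"travel":[0,0,0.7],"twist":0},{"grip":255,"travel":[0,0,0.8],"twist":0},{"grip":255,"travel":[0,0,0.8],"twist":0},{"grip":255,"travel":[0,0,2],"twist":0},{"grip":255,"travel":[0,0,3],"twist":0},{"grip":255,"travel":[0,0,3],"twist":0},{"grip":255,"travel":[0,0,0],"twist":0}]'
python3 -c "
from h import *
snap(7);needle(7,'r',0)"
```

```text
time: 6.3
position: [0.6836, -0.0945, 0.0886]
tool_rot: [0.676, 0.737, 0.0, 0.001]
ft_force: [0.8, -5.0, 6.4]
grip_width: 0.0003
[ 0.6836 -0.0945  0.0886] [ 0.8 -5.   6.4]
top 6 (38, 40, 42, 44) needle t 17.54 17.5
top 6 (42, 44, 46) needle t 17.18 17.0
top 6 (44, 46, 48) needle t 16.74 16.75
time: 6.9
position: [0.6836, -0.0945, 0.0886]
tool_rot: [0.676, 0.737, 0.0, 0.001]
ft_force: [1.4, -5.6, 7.0]
grip_width: 0.0003
time: 7.7
position: [0.6839, -0.0928, 0.1995]
tool_rot: [0.676, 0.737, 0.001, 0.002]
ft_force: [1.1, -0.1, -0.7]
grip_width: 0.0005
[ 0.6839 -0.0928  0.1995] [ 1.1 -0.1 -0.7]
top 7 (38, 40, 42, 44) needle t 0.35 0.25
top 7 (42, 44, 46) needle t 0.05 0.0
top 7 (44, 46, 48) needle t -0.21 0.0
```

```bash
python3 -m jog '[{"grip":255,"travel":[-1.5,1.3,0],"twist":8.2},{"grip":255,"travel":[-1.5,1.3,0],"twist":8.2},{"grip":255,"travel":[-1.5,1.3,0],"twist":8.2},{"grip":255,"travel":[-1.5,1.3,0],"twist":8.2},{"grip":255,"travel":[-1.5,1.3,0],"twist":8.2},{"grip":255,"travel":[-1.5,1.3,0],"twist":8.2},{"grip":255,"travel":[-1.5,1.3,0],"twist":8.2},{"grip":255,"travel":[-1.5,1.3,0],"twist":8.2}]'
python3 -m jog '[{"grip":255,"travel":[-1.6,1.2,0],"twist":8.2},{"grip":255,"travel":[-1.6,1.2,0],"twist":8.2},{"grip":255,"travel":[-1.6,1.2,-2],"twist":8},{"grip":255,"travel":[0,0,-2],"twist":0},{"grip":255,"travel":[0,0,0],"twist":0},{"grip":255,"travel":[0,0,0],"twist":0}]'
```

```text
time: 8.6
position: [0.5598, 0.0116, 0.1933]
tool_rot: [0.167, 0.986, 0.0, -0.003]
ft_force: [-0.2, 0.3, -0.1]
grip_width: 0.0003
time: 9.2
position: [0.5138, 0.0465, 0.1545]
tool_rot: [-0.042, 0.999, 0.0, -0.002]
ft_force: [-0.1, 0.3, 0.3]
grip_width: 0.0008
```

```bash
python3 -m jog '[{"grip":255,"travel":[0.1,0,-2],"twist":0},{"grip":255,"travel":[0,0,-1.2],"twist":0},{"grip":255,"travel":[0,0,-0.8],"twist":0},{"grip":255,"travel":[0,0,-0.5],"twist":0},{"grip":255,"travel":[0,0,-0.5],"twist":0},{"grip":255,"travel":[0,0,-0.5],"twist":0},{"grip":255,"travel":[0,0,0],"twist":0},{"grip":255,"travel":[0,0,0],"twist":0}]'
python3 -c "
from h import *
snap(8);needle(0,'s',0);needle(8,'s',11);needle(0,'s',0,'scene');needle(8,'s',11,'scene');needle(8,'r',0);show(8,'s')"
```

```text
time: 10.0
position: [0.5152, 0.0463, 0.1007]
tool_rot: [-0.043, 0.999, 0.0, -0.001]
ft_force: [-3.2, -0.8, 3.4]
grip_width: 0.0009
[0.5152 0.0463 0.1007] [-3.2 -0.8  3.4]
top 0 (38, 40, 42, 44) needle t 0.56 0.5
top 0 (42, 44, 46) needle t 0.6 0.5
top 0 (44, 46, 48) needle t 0.93 0.75
top 8 (38, 40, 42, 44) needle t 11.72 11.75
top 8 (42, 44, 46) needle t 11.55 11.5
top 8 (44, 46, 48) needle t 11.56 11.5
scene 0 (38, 40, 42, 44) needle t -0.42 -0.5
scene 0 (42, 44, 46) needle t -0.61 -0.75
scene 0 (44, 46, 48) needle t -0.61 -0.75
scene 8 (38, 40, 42, 44) needle t 9.44 9.5
scene 8 (42, 44, 46) needle t 10.45 10.5
scene 8 (44, 46, 48) needle t 10.3 10.25
top 8 (38, 40, 42, 44) needle t 0.33 0.25
top 8 (42, 44, 46) needle t 0.03 0.0
top 8 (44, 46, 48) needle t -0.21 0.0
top rest [243 243 235 195 164 171 176 165 185 225 246 249 250 250 248 253 254]
top now  [243 241 242 241 243 240 242 226 179 148 143 156 175 203 243 253 254]
 diff [   0   -1    7   45   78   69   65   60   -5  -76 -103  -93  -75  -46
   -5    0    0]
scene rest [254 253 207 122 105 149 202 240 242 240 204 182 176 164 158 174 192]
scene now  [254 250 234 238 241 240 213 166 123 102 126 172 177 164 157 173 192]
 diff [   0   -2   27  116  135   91   10  -74 -118 -137  -77   -9    1    0
    0    0    0]
```

```bash
python3 -m jog '[{"grip":255,"travel":[0,0,-0.3],"twist":0},{"grip":255,"travel":[0,0,-0.3],"twist":0},{"grip":255,"travel":[0,0,0],"twist":0},{"grip":255,"travel":[0,0,0],"twist":0}]'
python3 -c "
from h import *
snap(9);needle(9,'s',15);needle(9,'s',15,'scene')
a,b=[cv2.imread(f'pics/{c}9.png') for c in('top','scene')]
cv2.imwrite('pics/f9.png',np.hstack([tile(a,268,186,13,30,26),tile(b,364,210,13,30,26)]))"
```

```text
time: 10.5
position: [0.5157, 0.0464, 0.0946]
tool_rot: [-0.042, 0.999, 0.0, -0.0]
ft_force: [-4.3, -0.0, 4.8]
grip_width: 0.0007
[0.5157 0.0464 0.0946] [-4.3 -0.   4.8]
top 9 (38, 40, 42, 44) needle t 15.05 15.0
top 9 (42, 44, 46) needle t 15.54 15.5
top 9 (44, 46, 48) needle t 15.58 15.5
scene 9 (38, 40, 42, 44) needle t 13.24 13.25
scene 9 (42, 44, 46) needle t 13.78 13.75
scene 9 (44, 46, 48) needle t 14.53 14.5
```

View pics/f9.png

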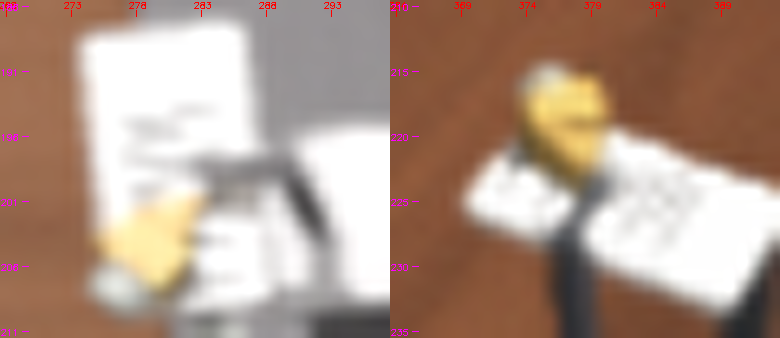

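```bash
python3 -m jog '[{"grip":255,"travel":[0,0,-0.2],"twist":0},{"grip":255,"travel":[0,0,-0.15],"twist":0},{"grip":255,"travel":[0,0,0],"twist":0},{"grip":255,"travel":[0,0,0],"twist":0}]'
python3 -c "
from h import *
snap(10);needle(10,'s',17);needle(10,'s',17,'scene');needle(10,'r',0)
a,b=[cv2.imread(f'pics/{c}10.png') for c in('top','scene')]
cv2.imwrite('pics/f10.png',np.hstack([tile(a,268,186,13,30,26),tile(b,364,210,13,30,26)]))"
```

```text
time: 11.0
position: [0.5156, 0.0463, 0.0912]
tool_rot: [-0.042, 0.999, 0.0, -0.0]
ft_force: [-4.1, -1.0, 4.6]
grip_width: 0.0006
[0.5156 0.0463 0.0912] [-4.1 -1.   4.6]
top 10 (38, 40, 42, 44) needle t 17.35 17.25
top 10 (42, 44, 46) needle t 17.81 17.75
top 10 (44, 46, 48) needle t 18.05 18.0
scene 10 (38, 40, 42, 44) needle t 15.55 15.5
scene 10 (42, 44, 46) needle t 15.65 15.5
scene 10 (44, 46, 48) needle t 15.66 15.5
top 10 (38, 40, 42, 44) needle t 0.33 0.25
top 10 (42, 44, 46) needle t 0.02 0.0
top 10 (44, 46, 48) needle t -0.22 0.0
```

View pics/f10.png

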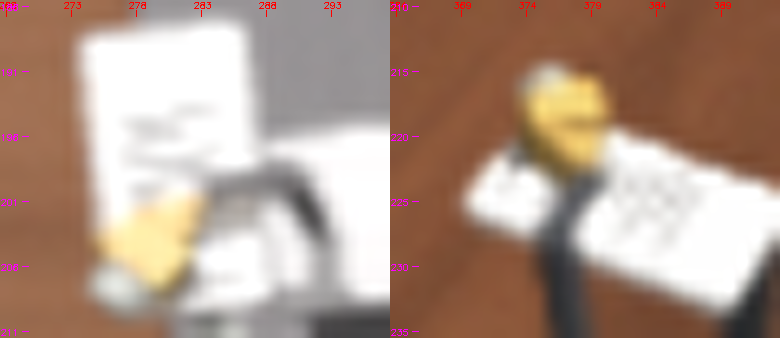

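```bash
python3 -m jog '[{"grip":255,"travel":[0,0,-0.06],"twist":0},{"grip":255,"travel":[0,0,0],"twist":0},{"grip":255,"travel":[0,0,0],"twist":0},{"grip":255,"travel":[0,0,0],"twist":0},{"grip":255,"travel":[0,0,0],"twist":0},{"grip":255,"travel":[0,0,0],"twist":0},{"grip":255,"travel":[0,0,0],"twist":0}]'
python3 -c "
from h import *
snap(11);needle(11,'s',17);needle(11,'s',17,'scene')"
python3 -m jog '[{"grip":255,"travel":[0,0,0],"twist":0},{"grip":255,"travel":[0,0,0],"twist":0},{"grip":255,"travel":[0,0,0],"twist":0},{"grip":255,"travel":[0,0,0],"twist":0},{"grip":255,"travel":[0,0,0],"twist":0}]'
python3 -m jog '[{"grip":255,"travel":[0,0,0.5],"twist":0},{"grip":255,"travel":[0,0,0.7],"twist":0},{"grip":255,"travel":[0,0,0.8],"twist":0},{"grip":255,"travel":[0,0,0.8],"twist":0},{"grip":255,"travel":[0,0,2],"twist":0},{"grip":255,"travel":[0,0,3],"twist":0},{"grip":255,"travel":[0,0,3],"twist":0},{"grip":255,"travel":[0,0,0],"twist":0}]'
python3 -m jog '[{"grip":255,"travel":[0,0,0],"twist":0},{"grip":255,"travel":[0,0,0],"twist":0}]'
python3 -c "
from h import *
snap(12);needle(12,'s',0);needle(12,'s',0,'scene');needle(12,'r',0)
a,b=[cv2.imread(f'pics/{c}12.png') for c in('top','scene')]
cv2.imwrite('pics/g12.png',np.hstack([a[100:380,120:520],b[130:410,150:550]]))"
```

```text
time: 11.8
position: [0.5155, 0.0463, 0.0906]
tool_rot: [-0.042, 0.999, 0.0, -0.0]
ft_force: [-4.8, -0.0, 6.0]
grip_width: 0.0002
[0.5155 0.0463 0.0906] [-4.8 -0.   6. ]
top 11 (38, 40, 42, 44) needle t 17.57 17.5
top 11 (42, 44, 46) needle t 18.09 18.0
top 11 (44, 46, 48) needle t 18.11 18.0
scene 11 (38, 40, 42, 44) needle t 15.4 15.25
scene 11 (42, 44, 46) needle t 15.85 15.75
scene 11 (44, 46, 48) needle t 16.1 16.0
time: 12.4
position: [0.5155, 0.0464, 0.0906]
tool_rot: [-0.042, 0.999, 0.0, -0.0]
ft_force: [-3.6, -0.3, 5.0]
grip_width: 0.0006
time: 13.2
position: [0.5198, 0.0459, 0.2029]
tool_rot: [-0.043, 0.999, -0.001, 0.006]
ft_force: [0.7, 0.1, -0.2]
grip_width: 0.0003
time: 13.4
position: [0.5155, 0.0463, 0.1979]
tool_rot: [-0.042, 0.999, 0.0, -0.0]
ft_force: [-0.0, -0.6, -0.6]
grip_width: 0.0004
[0.5155 0.0463 0.1979] [-0.  -0.6 -0.6]
top 12 (38, 40, 42, 44) needle t 0.55 0.5
top 12 (42, 44, 46) needle t 0.6 0.5
top 12 (44, 46, 48) needle t 0.93 0.75
scene 12 (38, 40, 42, 44) needle t -0.44 -0.5
scene 12 (42, 44, 46) needle t -0.63 -0.75
scene 12 (44, 46, 48) needle t -0.62 -0.75
top 12 (38, 40, 42, 44) needle t 0.33 0.25
top 12 (42, 44, 46) needle t 0.03 0.0
top 12 (44, 46, 48) needle t -0.21 0.0
```

View pics/g12.png

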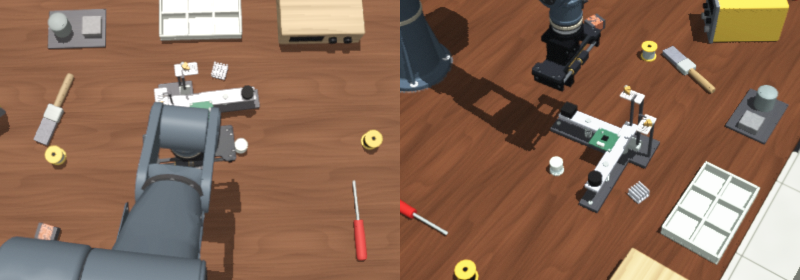

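The final pictures show both pointers back at rest, every loose item where it was, and the gripper clear above the mount.

```bash
python3 -c "from rig import hand_in;print(hand_in())"
```

```text
the job is handed in; nothing more can be done
None
```

I pressed the round corner and then the square corner with closed fingertips, held each at what I measured as its brass index for about 1.2 s, and let each spring fully back. The job is handed in at about 14 s on the robot's clock.

| Corner | Pointer travel when held | My estimate of the index position | Press force at hold |
|---|---|---|---|
| Round | about 17.1 mm (top camera only) | 16.7–17.8 mm | 6–7 N |
| Square | about 17.2 mm (top camera), 16.4 mm (scene camera) | about 17.3 mm | 5–6 N |

- **Last checks:** after release both pointers read the same as before the presses, to within 0.05 mm. While I pressed the square corner, the round pointer stayed at zero. In the final pictures no loose item looks moved and the robot touches nothing.
- **Uncertainty:** the blurred pictures leave about 0.7 mm of doubt about where each index nose is. For the square pointer the two cameras disagreed by about 0.8 mm. I therefore cannot rule out stopping a little short of an index, or a little past it.
- **Force:** the round corner's reading went above the expected 4–6 N. The fingertips also dragged sideways with about 5 N as the pads tilted.

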